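# Clamp a burnt control unit in the examination fixture

### The arm

A 7-joint arm with a two-finger parallel gripper is mounted at the origin on the work surface. World frame = base frame: x ahead of the robot, y to its left, z up, the work surface at z = 0. Lengths are in mm, angles in rad, forces in N, time in s.
With the tool pointing down it reaches from about 400 to 925 mm from the base axis. Payload 4.1 kg.
Tool frame: the origin (TCP) lies between the finger pads; the fingertips stand 17 mm ahead of it and the grasp point (between the pads) lies 2 mm behind it (manip.tip_extent is the distance from the TCP to the fingertips, in mm); z points along the fingers, y is the line along which they close (so a half turn about z gives the same grasp; the last joint's range is limited). The gripper opens to 85 mm and grips with 20 to 120 N. Pads are 22 mm wide; open, the fingers measure 114 mm over their backs; the gripper's body (76 mm by 85 mm) begins 54 mm behind the grasp point. The pads swing forward as they close: fully open they stand 13 mm farther back than shut.
Start: joints at [-1.327, 0.398, 0.045, 1.537, -0.019, 1.207, -0.051], TCP at [218.461, 612.222, 248.347] pointing down, gripper open.
Joint ranges: [-2.82, 2.82], [-0.49, 2.23], [-1.37, 1.46], [0, 2.46], [-1.36, 4.5], [0.23, 2], [-2.94, 2.94]. Speed limits (rad/s): [2.57, 2.57, 3.14, 3.14, 3.14, 3.14, 3.14].

### API

Orientations are given as [roll, pitch, yaw] about the fixed x, y, z axes, in that order (R = Rz(yaw) Ry(pitch) Rx(roll)).
In Python, from plant import sensors, snapshot, camera_info, manip gives the robot as it stands.
- The arm moves only by the tool arm_command, never from a script. Its arguments are lists of equal length, an entry for each row: "travel": the shift along the tool's x, y, z in units of 0.4 m (1.0 is 0.4 m), a list of three; "rot": the turn, a rotation vector about the tool's x, y, z in units of 90 degrees (1.0 is 90 degrees), a list of three. In form: {"travel": [[x, y, z], ...], "rot": [[wx, wy, wz], ...]}. A call has exactly 5 rows; each row shifts and turns the commanded pose from where the row before left it, along the tool's axes as they then stand; what a row does not reach is not made up. A row lasts 1/8 s, in which the tool goes at most 62.5 mm and 10.7 degrees, less where a joint would pass 70% of its speed; a pose out of reach is approached as far as the arm can. A call with a number of a shift or a turn outside -1 to 1 is refused whole. A call with a gripper value outside its range is refused whole. "claw" is the opening, from -1 (shut) to 1 (fully open), so that 0 is half open, set as the call begins (left out, the last holds). The fingers move at their own pace and stop on an object; "force" is the grip in N (left out, the last holds). Time passes only in rows, so rows that do not move let the fingers close, or fill a call up. It gives the time, the measured TCP pose, the force, the opening and the grip force at its end, in the units of the state.
- sensors.observe(): the state, without advancing time (a new reading comes with each control period).
- snapshot(name): name is "side" or "top"; returns (picture, depth): 400x640x3 uint8, red, green, blue; 400x640 float32, mm along the optical axis (not along the pixel's ray), 0 where there is no reading.
- camera_info(name): a dict with "vfov" (degrees; the focal length in pixels is half the picture's height over the tangent of half this angle, whatever the lens; pixels are square), "cx", "cy" (the principal point, pixels), "dist_coeffs" ([k1, k2, p1, p2, k3] as OpenCV has them; the pictures are not rectified), "rvec" (rotation vector, rad) and "tvec" (3), from world to camera coordinates, as OpenCV has them. Camera axes: x right, y down, z forward; pixel columns grow to the right and rows downward; lengths in mm; the calibration is good to about 2 mm. A picture is of the moment at which its call begins. camera_info takes no time and is no camera call.
- manip.job_done(): hands the job in; it is judged then, once.
The state is a dict: "time": time; "joint_pos": joint angles; "qd": joint speeds; "joint_efforts": joint torques, N m; "ee_pos": TCP position; "orientation": TCP orientation; "ft_force": force on the tool from outside, world axes, zero at the start; "torque": the same for the moment, N m; "gripper_width": finger opening in mm; "gripper_force": force on a finger pad.
Only numpy, scipy, OpenCV 4.12 (cv2) and the standard library are available. Lean on these libraries where they do the work, as an engineer would, in place of code of your own. Each camera call takes 0.05 s, during which the arm holds its last target. There are 200 camera calls.

### The job

Clamp the burnt control unit where it lies in the fixture: with a finger, push the swing strap round over the unit until it rests against its stop post, and only then push the cam lever on the strap fully down, so that the rubber foot presses on the unit, and take the hand away. Only push with the fingers: do not pinch or lift anything, do not force the mechanism, and leave the unit in its nest and the other things on the bench where they are.

Things in the scene. Friction and masses are not known exactly. Their poses are not given: they have to be found in the camera images.
- fixture: Fixed aluminium plate, 260 x 230 x 12 mm, shifted and turned between runs. Origin at bench height (z = 0) under the middle of the nest; the plate spans own x -115 to +145 mm and y -95 to +135 mm. Own z is up, own x points away from the robot at yaw 0. The strap's hinge post (32 mm across, 72 mm tall) stands at own (+90, 0) mm. Low locating blocks (tops 24 mm above the bench) surround the unit.
- stop_top (a point): Middle of the top of the steel stop post, 12 mm across, 95 mm above the bench, at the fixture's own (-66, -16.5) mm. The strap's side meets it near the strap's free end.
- strap (a joint): Angle of the clamp strap about its upright hinge, rad. 0: parked, pointing from the hinge along the fixture's own +y. It grows anticlockwise seen from above; at 1.571 (end stop, against the stop post) it points along the fixture's own -x, squarely over the unit. It stays where it is left (friction 0.12 N m) and can be swung back at any time, even with the lever down.
- strap_hinge (a point): Point on the strap's hinge axis, 85 mm above the bench, the mid-height of the strap.
- strap_end (a point): Middle of the strap's free end face, 165 mm from strap_hinge, at mid-height. The strap is a straight steel bar 20 mm wide and 22 mm tall, underside 74 mm and top 96 mm above the bench, reaching 10 mm past the hinge at the other end. Its last 60 mm are bare. There is a gap of 28 mm between the bar and the unit's top.
- cheeks_top (a point): On the strap's centre line, 90 mm from strap_hinge, 121 mm above the bench, level with the tops of the two cheeks that carry the lever. The cheeks are 28 mm wide over their outsides and 26 mm long along the strap.
- lever (a joint): Angle of the cam lever, rad. 0: raised, 1.13 rad above level; 1.13: fully down, level above the strap (end stop). It turns in the strap's upright plane, its grip moving towards the strap's hinge and down, and stays where it is left: friction 0.22 N m, so 3 to 5 N at the grip. It drives the foot down 9.7 mm per rad.
- lever_hinge (a point): Middle of the lever's level axis, on the strap's centre line, 90 mm from strap_hinge and 112 mm above the bench.
- lever_tip (a point): Middle of the lever's free end, 80 mm from lever_hinge, on the lever's centre line. The outer 40 mm are a black grip, 26 mm wide and 14 mm thick; the arm below is 12 mm wide, 10 mm thick. Raised, the lever leans from lever_hinge up and towards strap_hinge; down, its grip lies 105 to 119 mm above the bench, ending 10 mm short of the strap's hinge axis.
- foot: Round black rubber foot, 26 mm across, under the strap directly below lever_hinge. Origin in the middle of its underside, 52 mm above the bench with the lever at 0 (6 mm clear of the unit). It is on a spring (1100 N/m) and presses with about 6 N when the lever is fully down.
- module: The burnt control unit: a loose scorched grey and black flat box, 112 x 98 x 34 mm, 0.3 to 0.5 kg, long side along own x, origin in the middle of its underside, lying flat in the nest on the fixture plate (12 mm above the bench, its top 46 mm) with about 1.5 mm play to the locating blocks.
- plug: Small black connector, 46 x 30 x 24 mm, lying on the fixture plate; origin under its middle. Not to be moved.
- copper_ring: Copper ring, 26 mm across, 6 mm tall, on the fixture plate; origin under its middle. Not to be moved.
- cover: Empty sooty open box (a unit's cover, open side up), 120 x 100 x 30 mm, on the bench; origin under its middle. Not to be moved.
- meter: Handheld red meter lying on its back, 72 x 135 x 33 mm, on the bench; origin under its middle. Not to be moved.
- jar: Closed glass sample jar, 60 mm across, 75 mm tall, on the bench; origin under its middle. Not to be moved or tipped.
- lump: Charred round brown lump, 60 mm across, 30 mm tall, on the bench; origin under its middle. Not to be moved.
- socket: Black in-line coupling, 62 x 34 x 31 mm, on the bench; origin under its middle. Not to be moved.
Things that resemble listed ones, but are neither listed nor needed, are in the scene too. There is more than one size of the module; the one meant has the size given above.

How it is judged (in metres and radians):
On the way, in this order (a step that is already met when the one before it is completed fails the run):
1. the strap is swung over the unit to its stop while the lever is still up (value of joint strap above 1.5 rad and value of joint lever below 0.35 rad), for 0.2 s.
2. the cam lever is pushed fully down and the foot presses on the unit (value of joint strap above 1.5 rad and value of joint lever above 1.06 rad and contact force between foot and module above 3 N), for 0.2 s.
At the end, for the whole second after the job is handed in: The strap is within 0.07 rad of its stop over the unit, the lever within 0.07 rad of fully down, the foot presses on the unit with more than 3 N, and the unit lies flat and at rest in its nest (within 8 mm of the middle) (all of step 2 and x of module in the frame of fixture between -0.008 and 0.008 m and y of module in the frame of fixture between -0.008 and 0.008 m and height (world z) of module between 0.008 and 0.016 m and angle between module's own z axis and vertical below 0.06 rad and linear speed of module below 0.01 m/s); the robot touches nothing.
It fails at once if the lever is pushed down before the strap is over the unit (value of joint lever above 0.45 rad and value of joint strap below 1.45 rad).
It fails at once if the control unit is lifted, tipped or pushed out of its nest (height (world z) of module above 0.024 m or angle between module's own z axis and vertical above 0.15 rad or horizontal distance between module and fixture above 0.015 m).
It fails at once if the fixture, strap or lever is forced (pushed with more than 40 N) (contact force between any of the fingers, the arm and fixture above 40 N).
It fails at once if another thing on the bench is moved more than 20 mm, lifted or tipped (distance of any of plug, copper_ring, cover, meter, jar, lump, socket from where it was at the start of the episode above 0.02 m or angle between jar's own z axis and vertical above 0.3 rad).
It also fails if it takes over 51 s, if anything falls off the work surface, if the arm or the gripper's body presses on something with over 40 N, if the wrist force passes 120 N, or if a joint passes its speed limit or range.

## Working session

There is one attempt and no reset: what is moved stays moved. The work goes in short steps, Python scripts to look and compute and a tool call to move; the robot and the scene stay as the last step left them, time stands still between calls to the robot, and variables do not carry over. Pictures are saved under pics/ and viewed, at most 10 in all, crops included, and the job is handed in when it is done.

Besides the shell and the picture viewer there is one more tool, called after "Emit:" in YAML: its name, and indented under it one key for each argument. arm_command: Moves the arm, as the interface text tells. Its arguments: {"type":"object","properties":{"travel":{"type":"array","items":{"type":"array","items":{"type":"number","minimum":-1,"maximum":1}}},"rot":{"type":"array","items":{"type":"array","items":{"type":"number","minimum":-1,"maximum":1}}},"claw":{"type":"number"},"force":{"type":"number"}},"required":["travel","rot"]}

```bash
mkdir -p pics
cat > h.py <<'E'
import numpy as np, cv2
from plant import sensors, snapshot, camera_info, manip
def cal(n):
    c=camera_info(n); f=200/np.tan(np.radians(c['vfov'])/2)
    K=np.array([[f,0,c['cx']],[0,f,c['cy']],[0,0,1.]])
    R=cv2.Rodrigues(np.array(c['rvec'],float))[0]; t=np.array(c['tvec'],float).ravel()
    return K,np.array(c['dist_coeffs'],float),R,t
def onplane(n,px,z):
    K,d,R,t=cal(n)
    u=cv2.undistortPoints(np.array(px,float).reshape(-1,1,2),K,d).reshape(-1,2)
    r=np.c_[u,np.ones(len(u))]@R; C=-R.T@t
    return C+r*((z-C[2])/r[:,2])[:,None]
def proj(n,P):
    K,d,R,t=cal(n)
    return cv2.projectPoints(np.array(P,float).reshape(-1,1,3),cv2.Rodrigues(R)[0],t,K,d)[0].reshape(-1,2)
def cloud(n,dep):
    K,d,R,t=cal(n); v,u=np.mgrid[0:400,0:640]
    p=cv2.undistortPoints(np.stack([u,v],-1).astype(float).reshape(-1,1,2),K,d).reshape(-1,2)
    X=np.c_[p,np.ones(len(p))]*dep.reshape(-1,1)
    return ((X-t)@R).reshape(400,640,3)
E
python3 - <<'E'
from h import *
for n in('side','top'):
    p,d=snapshot(n); cv2.imwrite(f'pics/{n}0.png',p[:,:,::-1]); np.savez(f'{n}0.npz',p=p,d=d)
    K,dd,R,t=cal(n); print(n,-R.T@t,R[2],K[0,0])
s=sensors.observe(); print(s['time'],s['ee_pos'],s['orientation'],s['gripper_width'])
E
```

```text
side [ 234.4449121  -656.4982473   643.77025434] [ 0.32420299  0.77767737 -0.53861891] 406.63818926706
top [ 453.71213058   53.75787614 1037.15368076] [ 0.09783269  0.0031057  -0.99519803] 380.63597602897227
0.1 [218.24694083 611.70990696 247.36637167] [-3.13985504e+00  1.09177782e-04  2.79892885e+00] 85.14602356774127
```

View pics/top0.png

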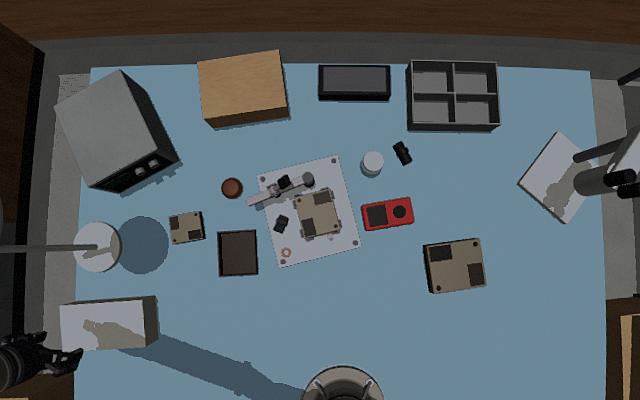

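View pics/side0.png

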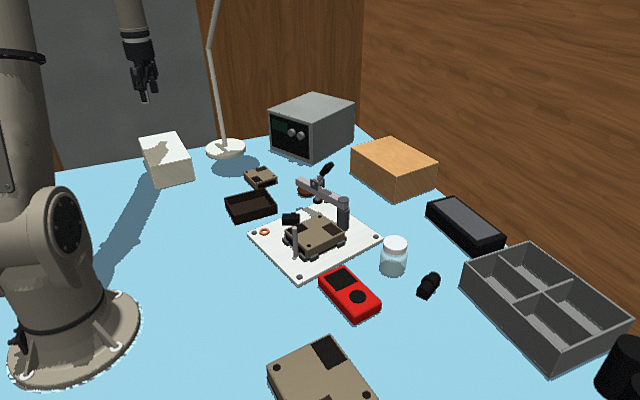

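The top view shows the fixture plate with corners at about (257,177), (337,156), (361,247) and (280,267). The hinge is at (308,180), and the strap is parked towards (250,203) with the raised lever's black grip at (284,182).

Three things could be taken for the unit: the one in the nest (319,213), a smaller one (187,227) and a larger one (455,265). I choose the nest one. The side view shows the same, with the stop post at (295,243).

Run:
```python
from h import *
z=np.load('top0.npz'); p,d=z['p'],z['d']; P=cloud('top',d)
Z=P[...,2]
hsv=cv2.cvtColor(p,cv2.COLOR_RGB2HSV)
m=((hsv[...,1]<40)&(hsv[...,2]>150)&(Z<25)).astype(np.uint8)
m[:, :245]=0;m[:,375:]=0;m[:150]=0;m[280:]=0
m=cv2.morphologyEx(m,cv2.MORPH_OPEN,np.ones((3,3)))
c=cv2.convexHull(np.vstack([k for k in cv2.findContours(m,0,2)[0] if cv2.contourArea(k)>30]))
w=onplane('top',c[:,0],12)[:,:2].astype(np.float32)
(cx,cy),(a,b),ang=cv2.minAreaRect(w); print('rect',cx,cy,a,b,ang)
bx=cv2.boxPoints(((cx,cy),(a,b),ang)); print(bx)
# long edge direction = own x
e=[bx[1]-bx[0],bx[2]-bx[1]]; e=max(e,key=np.linalg.norm); e=e*np.sign(e[0]); yaw=np.arctan2(e[1],e[0])
R=np.array([[np.cos(yaw),-np.sin(yaw)],[np.sin(yaw),np.cos(yaw)]])
o=np.array([cx,cy])-R@[15,20]; print('origin',o,'yaw',yaw)
np.savez('fix.npz',o=o,yaw=yaw)
W=lambda x,y,zz:np.r_[o+R@[x,y],zz]
pts={'hinge':W(90,0,96),'end':W(90,165,96),'stop':W(-66,-16.5,95),'cheeks':W(90,90,121),'tip':W(90,90-80*np.cos(1.13),112+80*np.sin(1.13)),'nest':W(0,0,46)}
for n in('top','side'):
    q=np.load(n+'0.npz')['p'].copy()
    uv=proj(n,list(pts.values()))
    ctr=uv.mean(0); x0,y0=(ctr-[65,55]).astype(int)
    s=cv2.resize(q[y0:y0+110,x0:x0+130],None,fx=6,fy=6,interpolation=cv2.INTER_NEAREST)[:,:,::-1].copy() 
    for k,(nm,u) in enumerate(zip(pts,uv)):
        c_=tuple(int(v) for v in (u-[x0,y0]+.5)*6); cv2.circle(s,c_,4,(0,0,255),1); cv2.putText(s,nm[0:2],c_,0,.5,(0,255,0),1); print(n,nm,u.round(1),pts[nm].round(1))
    cv2.imwrite(f'pics/{n}c.png',s[:600])
    print(x0,y0)
# heights in strap zone (own frame)
Q=(P[...,:2]-o)@R
mm=(Z>75)&(Z<125)&(abs(Q[...,0]-90)<40)&(Q[...,1]>-40)&(Q[...,1]<200)
for y in range(-20,190,20):
    k=mm&(abs(Q[...,1]-y)<6)
    if k.any(): print(y,Q[k][:,0].mean().round(1),np.median(Z[k]).round(1),k.sum())
```

```text
rect 522.8843383789062 93.10321044921875 256.1957092285156 226.38197326660156 14.744139671325684
[[370.19702  169.96576 ]
 [427.81192  -48.961914]
 [675.57166   16.240662]
 [617.9568   235.16833 ]]
origin [513.46831727  69.94422597] yaw 0.2573337
top hinge [307.4 177.1] [600.5  92.8  96. ]
top end [243.5 193.6] [558.5 252.4  96. ]
top stop [329.5 236.2] [453.8  37.2  95. ]
top cheeks [271.2 184.7] [577.6 179.9 121. ]
top tip [282.  177.2] [586.3 146.9 184.4]
top nest [316.7 213.2] [513.5  69.9  46. ]
226 142
side hinge [343.6 199.9] [600.5  92.8  96. ]
side end [304.6 173.8] [558.5 252.4  96. ]
side stop [294.7 227.3] [453.8  37.2  95. ]
side cheeks [321.2 176.7] [577.6 179.9 121. ]
side tip [329.5 159.5] [586.3 146.9 184.4]
side nest [314.5 230.1] [513.5  69.9  46. ]
253 139
0 91.3 100.1 55
20 87.2 96.9 45
40 83.5 96.5 39
60 75.2 95.4 17
80 75.3 117.3 35
100 77.7 118.8 49
120 72.9 97.2 40
140 70.4 96.6 46
160 68.3 97.6 29
```

View pics/topc.png

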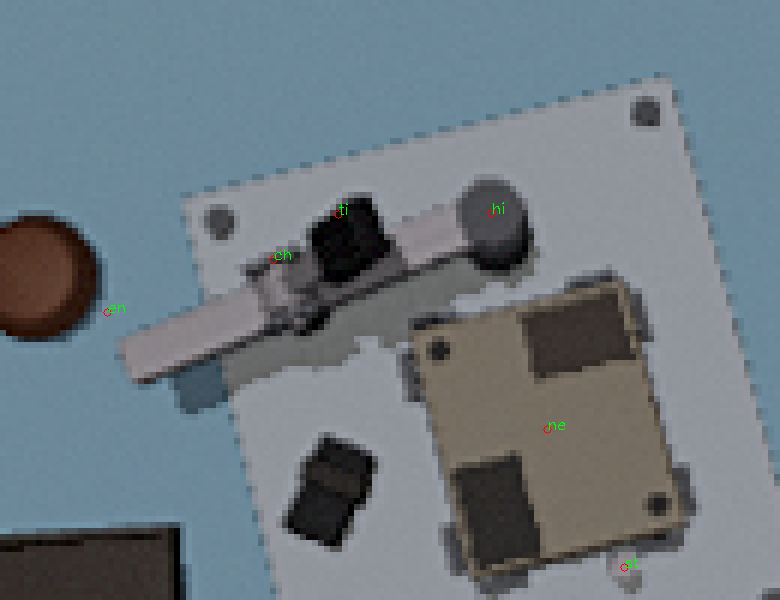

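View pics/sidec.png

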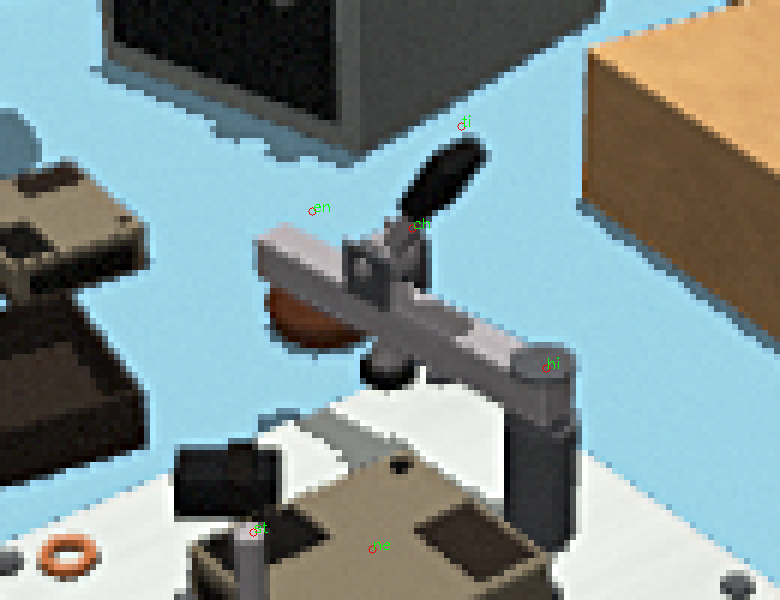

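Both crops confirm the unit in the nest. My projected stop, hinge and nest points fall on their features. The strap is not at 0 but at about 0.14 rad, and its end is bare. I'll close the fingers and turn the tool until its axes match the fixture's.

Emit:
arm_command:
  travel:
    - [0,0,0]
    - [0,0,0]
    - [0,0,0]
    - [0,0,0]
    - [0,0,0]
  rot:
    - [0,0,0.11]
    - [0,0,0.11]
    - [0,0,0.11]
    - [0,0,0.11]
    - [0,0,0.11]
  claw: -1
  force: 20

```text
time: 0.72
ee_pos: [218.3, 611.9, 247.7]
orientation: [-3.141, 0.001, 1.929]
ft_force: [-0.1, -0.1, 0.2]
gripper_width: -0.0
gripper_force: 0.0
```

Emit:
arm_command:
  travel:
    - [0,0,0]
    - [0,0,0]
    - [0,0,0]
    - [0,0,0]
    - [0,0,0]
  rot:
    - [0,0,0.068]
    - [0,0,0]
    - [0,0,0]
    - [0,0,0]
    - [0,0,0]

```text
time: 1.35
ee_pos: [218.5, 612.2, 248.3]
orientation: [3.142, -0.0, 1.828]
ft_force: [-0.1, -0.7, -1.5]
gripper_width: 0.3
gripper_force: 0.0
```

```bash
cat > st.py <<'E'
from h import *
import sys
from scipy.spatial.transform import Rotation as Ro
f=np.load('fix.npz'); o=f['o'];yaw=float(f['yaw']);R=np.array([[np.cos(yaw),-np.sin(yaw)],[np.sin(yaw),np.cos(yaw)]])
s=sensors.observe(); p=np.array(s['ee_pos']); own=(p[:2]-o)@R
print('t',s['time'],'own',own.round(1),'tip z',(p[2]-manip.tip_extent).round(1),'ft own',np.r_[np.array(s['ft_force'])[:2]@R,s['ft_force'][2]].round(1),'w',round(s['gripper_width'],1),manip.tip_extent)
print('rpy',np.round(s['orientation'],3),'dyaw',s['orientation'][2]-yaw-np.pi/2)
if len(sys.argv)>3:
    g=np.array(list(map(float,sys.argv[1:4]))); w=np.r_[o+R@g[:2],g[2]+manip.tip_extent]
    print('units',(Ro.from_euler('xyz',s['orientation']).inv().apply(w-p)/400).round(4))
E
python3 st.py 109 149 130
```

```text
t 1.35 own [-147.3  599.4] tip z 231.3 ft own [-0.2 -0.6 -1.5] w 0.3 17.0
rpy [ 3.142 -0.     1.828] dyaw 0.00034504493335196784
units [-1.1264  0.6403  0.2532]
```

Emit:
arm_command:
  travel:
    - [-0.11,0.06,0]
    - [-0.11,0.06,0]
    - [-0.11,0.06,0]
    - [-0.11,0.06,0]
    - [-0.11,0.06,0]
  rot:
    - [0,0,0]
    - [0,0,0]
    - [0,0,0]
    - [0,0,0]
    - [0,0,0]

```text
time: 1.98
ee_pos: [391.6, 428.8, 248.6]
orientation: [3.141, -0.001, 1.829]
ft_force: [1.0, 0.4, 0.3]
gripper_width: 0.4
gripper_force: 0.0
```

Emit:
arm_command:
  travel:
    - [-0.11,0.065,0]
    - [-0.11,0.065,0]
    - [-0.11,0.07,0]
    - [-0.11,0.07,0]
    - [-0.11,0.07,0]
  rot:
    - [0,0,0]
    - [0,0,0]
    - [0,0,0]
    - [0,0,0]
    - [0,0,0]

```text
time: 2.6
ee_pos: [579.1, 250.8, 248.5]
orientation: [3.141, -0.001, 1.829]
ft_force: [0.2, 0.2, 0.3]
gripper_width: -0.0
gripper_force: 0.0
```

```bash
python3 st.py 109 149 83
```

```text
t 2.6 own [109.5 158.2] tip z 231.5 ft own [0.2 0.2 0.3] w -0.0 17.0
rpy [ 3.141e+00 -1.000e-03  1.829e+00] dyaw 0.0006143467223749255
units [-0.0232 -0.0016  0.3714]
```

Emit:
arm_command:
  travel:
    - [-0.02,0.015,0.04]
    - [0,0,0.09]
    - [0,0,0.09]
    - [0,0,0.09]
    - [0,0,0.06]
  rot:
    - [0,0,0]
    - [0,0,0]
    - [0,0,0]
    - [0,0,0]
    - [0,0,0]

```text
time: 3.22
ee_pos: [584.0, 246.5, 97.9]
orientation: [-3.139, -0.0, 1.83]
ft_force: [0.0, -0.1, 0.1]
gripper_width: -0.2
gripper_force: 0.0
```

```bash
python3 st.py 109 149 83
python3 - <<'E'
from h import *
o=[]
for n,(a,b) in dict(top=(200,130),side=(250,110)).items():
    p,d=snapshot(n); o.append(cv2.resize(p[b:b+140,a:a+130],None,fx=3,fy=4)[:,:,::-1])
cv2.imwrite('pics/b.png',np.hstack(o))
E
```

```text
t 3.225 own [113.1 152.8] tip z 80.9 ft own [-0.  -0.1  0.1] w -0.2 17.0
rpy [-3.139 -0.     1.83 ] dyaw 0.0016076211359630221
units [-0.0094 -0.0104 -0.0053]
```

View pics/b.png

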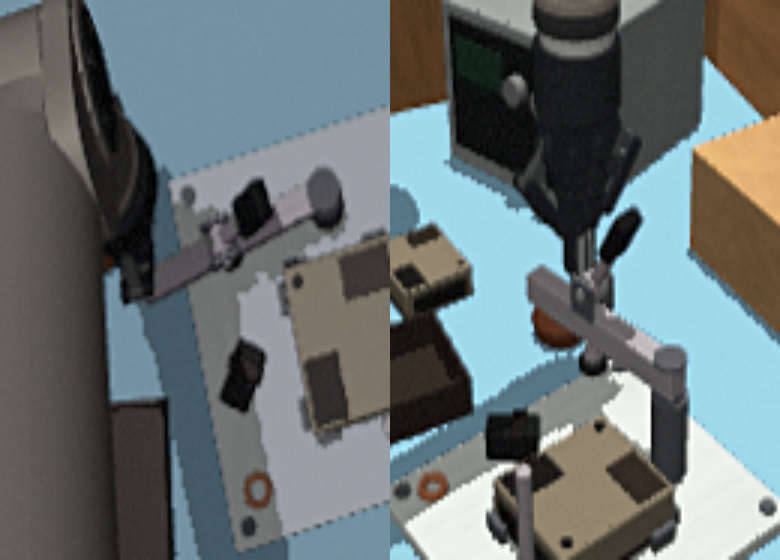

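The finger (left crop at about (135,290)) stands behind the strap's free end on its outer side, clear of the cheeks and lever. Next I sweep the strap round.

Emit:
arm_command:
  travel:
    - [-0.015,-0.045,0]
    - [0,-0.047,0]
    - [-0.008,-0.046,0]
    - [-0.012,-0.034,0]
    - [-0.014,-0.035,0]
  rot:
    - [0,0,0]
    - [0,0,0]
    - [0,0,0]
    - [0,0,0]
    - [0,0,0]

```text
time: 3.95
ee_pos: [511.3, 205.8, 101.4]
orientation: [3.139, -0.001, 1.829]
ft_force: [0.3, 0.8, 0.3]
gripper_width: -0.1
gripper_force: 0.6
```

```bash
python3 st.py 16.5 128 81
```

```text
t 3.95 own [ 32.5 131.9] tip z 84.4 ft own [0.5 0.7 0.3] w -0.1 17.0
rpy [ 3.139e+00 -1.000e-03  1.829e+00] dyaw 0.000403772601216712
units [-0.0099 -0.04    0.0083]
```

Emit:
arm_command:
  travel:
    - [-0.01,-0.04,0.006]
    - [-0.02,-0.031,0]
    - [-0.024,-0.029,0]
    - [-0.025,-0.026,0]
    - [-0.025,-0.02,0]
  rot:
    - [0,0,0]
    - [0,0,0]
    - [0,0,0]
    - [0,0,0]
    - [0,0,0]

```text
time: 4.58
ee_pos: [464.5, 149.7, 98.0]
orientation: [3.141, -0.0, 1.828]
ft_force: [1.6, 0.9, 0.1]
gripper_width: 0.2
gripper_force: 0.6
```

Emit:
arm_command:
  travel:
    - [-0.025,-0.018,0]
    - [-0.025,-0.015,0]
    - [-0.025,-0.012,0]
    - [-0.025,-0.01,0]
    - [-0.02,-0.008,0]
  rot:
    - [0,0,0]
    - [0,0,0]
    - [0,0,0]
    - [0,0,0]
    - [0,0,0]

```text
time: 5.2
ee_pos: [452.6, 97.0, 97.9]
orientation: [-3.141, -0.0, 1.828]
ft_force: [0.2, 2.3, -0.1]
gripper_width: 0.1
gripper_force: 0.5
```

```bash
python3 st.py -55 26 81
```

```text
t 5.2 own [-52.   41.6] tip z 80.9 ft own [ 0.8  2.1 -0.1] w 0.1 17.0
rpy [-3.141 -0.     1.828] dyaw -0.00035467974046010653
units [-0.0391 -0.0075 -0.0004]
```

Emit:
arm_command:
  travel:
    - [-0.01,-0.002,0]
    - [-0.01,-0.002,0]
    - [-0.01,-0.001,0]
    - [-0.008,0,0]
    - [0,0,0]
  rot:
    - [0,0,0]
    - [0,0,0]
    - [0,0,0]
    - [0,0,0]
    - [0,0,0]

```text
time: 5.82
ee_pos: [454.7, 82.1, 97.8]
orientation: [-3.142, 0.0, 1.828]
ft_force: [0.1, 0.2, 0.3]
gripper_width: -0.1
gripper_force: 0.0
```

```bash
python3 st.py -55 22 81
```

```text
t 5.825 own [-53.8  26.7] tip z 80.8 ft own [0.2 0.2 0.3] w -0.1 17.0
rpy [-3.142  0.     1.828] dyaw -0.0003167175081970619
units [-0.0117 -0.0031 -0.0005]
```

Emit:
arm_command:
  travel:
    - [-0.004,0,0]
    - [-0.004,0,0]
    - [-0.004,0,0]
    - [-0.003,0,0]
    - [0,0,0]
  rot:
    - [0,0,0]
    - [0,0,0]
    - [0,0,0]
    - [0,0,0]
    - [0,0,0]

```text
time: 6.45
ee_pos: [456.0, 76.8, 97.9]
orientation: [-3.141, -0.0, 1.828]
ft_force: [-1.4, 0.8, -0.4]
gripper_width: 0.2
gripper_force: 0.7
```

```bash
python3 st.py -55 19 81
```

```text
t 6.45 own [-53.8  21.2] tip z 80.9 ft own [-1.1  1.1 -0.4] w 0.2 17.0
rpy [-3.141 -0.     1.828] dyaw -9.51569499032523e-05
units [-0.0055 -0.003  -0.0003]
```

Emit:
arm_command:
  travel:
    - [-0.002,0,0]
    - [-0.002,0,0]
    - [-0.002,0,0]
    - [0,0,0]
    - [0,0,0]
  rot:
    - [0,0,0]
    - [0,0,0]
    - [0,0,0]
    - [0,0,0]
    - [0,0,0]

```text
time: 7.08
ee_pos: [456.0, 76.7, 97.9]
orientation: [-3.141, -0.003, 1.829]
ft_force: [-3.0, 6.9, 1.8]
gripper_width: -0.2
gripper_force: 3.6
```

```bash
python3 st.py -55 19 81
```

```text
t 7.075 own [-53.8  21.1] tip z 80.9 ft own [-1.1  7.5  1.8] w -0.2 17.0
rpy [-3.141e+00 -3.000e-03  1.829e+00] dyaw 0.0013507431079051724
units [-0.0053 -0.0029 -0.0003]
```

Emit:
arm_command:
  travel:
    - [0.03,0,0]
    - [0.06,0,-0.04]
    - [0.03,0,-0.12]
    - [0,0,-0.14]
    - [0,0,0]
  rot:
    - [0,0,0]
    - [0,0,0]
    - [0,0,0]
    - [0,0,0]
    - [0,0,0]

```text
time: 7.7
ee_pos: [448.1, 121.7, 222.3]
orientation: [3.131, -0.001, 1.828]
ft_force: [-0.7, 0.5, 0.2]
gripper_width: -0.4
gripper_force: 0.0
```

```bash
python3 st.py -20 0 165;  python3 - <<'E'
from h import *
o=[]
for n,(a,b) in dict(top=(255,140),side=(250,130)).items():
    p,d=snapshot(n); np.savez(n+'1.npz',p=p,d=d); o.append(cv2.resize(p[b:b+140,a:a+130],None,fx=3,fy=4)[:,:,::-1])
cv2.imwrite('pics/c.png',np.hstack(o))
E
```

```text
t 7.7 own [-50.   66.7] tip z 205.3 ft own [-0.6  0.6  0.2] w -0.4 17.0
rpy [ 3.131e+00 -1.000e-03  1.828e+00] dyaw 0.0002318371612677339
units [-0.1669  0.074   0.1014]
```

View pics/c.png

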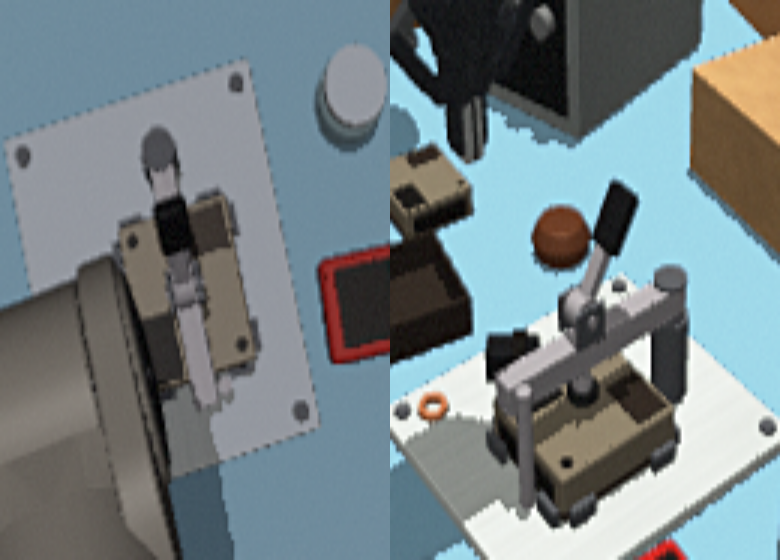

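The strap rests against the stop post (right crop (525,395)), the lever is still raised with its grip at (615,215), and the unit is undisturbed. Next I measure the grip.

```bash
python3 - <<'E'
from h import *
f=np.load('fix.npz'); o=f['o'];yaw=float(f['yaw']);R=np.array([[np.cos(yaw),-np.sin(yaw)],[np.sin(yaw),np.cos(yaw)]])
for n in('top','side'):
    z=np.load(n+'1.npz');P=cloud(n,z['d']);Q=(P[...,:2]-o)@R;Z=P[...,2]
    for lo,hi in((90,101),(145,158),(158,170),(170,195)):
        k=(Z>lo)&(Z<hi)&(abs(Q[...,1])<28)&(Q[...,0]>-80)&(Q[...,0]<70)
        if k.any(): print(n,lo,k.sum(),Q[k].mean(0).round(1),np.percentile(Q[k],[5,95],axis=0).round(0).tolist(),Z[k].max().round(1))
    if n=='top':
        print(onplane('top',[[312.3,196.3]],170)[:,:2]@R-o@R)
E
python3 st.py -22 0 165
```

```text
top 90 281 [-26.7  -0.4] [[-69.0, -13.0], [66.0, 10.0]] 100.8
top 145 30 [20.3  0.5] [[16.0, -10.0], [25.0, 12.0]] 157.8
top 158 47 [27.2  0.6] [[23.0, -11.0], [31.0, 12.0]] 170.0
top 170 93 [40.   0.3] [[32.0, -11.0], [49.0, 11.0]] 185.1
[[32.22470735  0.05714652]]
side 90 402 [-12.9  -4. ] [[-74.0, -14.0], [63.0, 9.0]] 100.9
side 145 55 [20.6 -3.6] [[16.0, -13.0], [29.0, 9.0]] 157.7
side 158 64 [27.  -4.2] [[21.0, -13.0], [36.0, 9.0]] 169.7
side 170 75 [35.4 -2.8] [[29.0, -12.0], [44.0, 10.0]] 182.1
t 7.8 own [-53.4  66.5] tip z 201.3 ft own [-0.6 -0.   0.5] w 0.1 17.0
rpy [ 3.14  -0.     1.828] dyaw -0.00013985608850464182
units [-0.1663  0.0782  0.0909]
```

Emit:
arm_command:
  travel:
    - [-0.06,0.03,0]
    - [-0.06,0.03,0]
    - [-0.046,0.018,0.01]
    - [0,0,0.04]
    - [0,0,0.04]
  rot:
    - [0,0,0]
    - [0,0,0]
    - [0,0,0]
    - [0,0,0]
    - [0,0,0]

```text
time: 8.43
ee_pos: [490.2, 65.0, 179.6]
orientation: [-3.139, -0.0, 1.829]
ft_force: [0.3, 0.2, -0.9]
gripper_width: -0.0
gripper_force: 0.0
```

```bash
python3 st.py 2 0 169
```

```text
t 8.425 own [-23.8   1.1] tip z 162.6 ft own [ 0.4  0.1 -0.9] w -0.0 17.0
rpy [-3.139 -0.     1.829] dyaw 0.0003802961808747618
units [-0.0029  0.0644 -0.0162]
```

Emit:
arm_command:
  travel:
    - [-0.003,0.038,-0.01]
    - [0,0.033,-0.006]
    - [0,0.016,0.007]
    - [0,0.016,0.008]
    - [0,0.012,0.009]
  rot:
    - [0,0,0]
    - [0,0,0]
    - [0,0,0]
    - [0,0,0]
    - [0,0,0]

```text
time: 9.05
ee_pos: [536.5, 75.3, 178.7]
orientation: [-3.141, -0.001, 1.828]
ft_force: [-0.7, -0.1, 3.9]
gripper_width: -0.0
gripper_force: 1.8
```

```bash
python3 st.py 35 0 147
```

```text
t 9.05 own [23.6 -0.7] tip z 161.7 ft own [-0.7  0.1  3.9] w -0.0 17.0
rpy [-3.141e+00 -1.000e-03  1.828e+00] dyaw 3.649150475482088e-05
units [0.0017 0.0284 0.0366]
```

Emit:
arm_command:
  travel:
    - [0,0.01,0.012]
    - [0.002,0.009,0.012]
    - [0,0.008,0.012]
    - [0,0.007,0.013]
    - [0,0.006,0.013]
  rot:
    - [0,0,0]
    - [0,0,0]
    - [0,0,0]
    - [0,0,0]
    - [0,0,0]

```text
time: 9.68
ee_pos: [554.3, 80.2, 155.2]
orientation: [3.136, 0.0, 1.828]
ft_force: [2.1, 0.4, 6.2]
gripper_width: 0.3
gripper_force: 2.5
```

```bash
python3 st.py 45 0 119
```

```text
t 9.675 own [42.1 -0.5] tip z 138.2 ft own [ 2.2 -0.1  6.2] w 0.3 17.0
rpy [3.136 0.    1.828] dyaw -0.00020672523743581195
units [0.0013 0.007  0.0481]
```

Emit:
arm_command:
  travel:
    - [0,0.004,0.012]
    - [0.001,0.003,0.012]
    - [0,0.002,0.012]
    - [0,0,0.008]
    - [0,0,0.002]
  rot:
    - [0,0,0]
    - [0,0,0]
    - [0,0,0]
    - [0,0,0]
    - [0,0,0]

```text
time: 10.3
ee_pos: [559.0, 81.6, 137.3]
orientation: [3.133, 0.001, 1.828]
ft_force: [4.1, 1.0, 5.1]
gripper_width: 0.0
gripper_force: 2.7
```

```bash
python3 st.py 45 0 119
```

```text
t 10.3 own [47.  -0.3] tip z 120.3 ft own [ 4.2 -0.1  5.1] w 0.0 17.0
rpy [3.133e+00 1.000e-03 1.828e+00] dyaw -0.00029890644076746575
units [ 0.0008 -0.005   0.0033]
```

Emit:
arm_command:
  travel:
    - [0,0,0.003]
    - [0,0,0.002]
    - [0,0,0]
    - [0,0,0]
    - [0,0,0]
  rot:
    - [0,0,0]
    - [0,0,0]
    - [0,0,0]
    - [0,0,0]
    - [0,0,0]

```text
time: 10.92
ee_pos: [559.1, 81.6, 136.0]
orientation: [3.132, 0.001, 1.828]
ft_force: [2.8, 1.0, 8.1]
gripper_width: 0.1
gripper_force: 4.2
```

```bash
python3 st.py 45 0 119
```

```text
t 10.925 own [47.1 -0.3] tip z 119.0 ft own [3.  0.2 8.1] w 0.1 17.0
rpy [3.132e+00 1.000e-03 1.828e+00] dyaw -0.00024774361326773686
units [ 0.0008 -0.0053 -0.    ]
```

Emit:
arm_command:
  travel:
    - [0,0,0.002]
    - [0,0,0.002]
    - [0,0,0]
    - [0,0,0]
    - [0,0,0]
  rot:
    - [0,0,0]
    - [0,0,0]
    - [0,0,0]
    - [0,0,0]
    - [0,0,0]

```text
time: 11.55
ee_pos: [559.2, 81.6, 135.8]
orientation: [3.132, -0.0, 1.828]
ft_force: [0.8, -0.1, 17.7]
gripper_width: -0.1
gripper_force: 8.7
```

```bash
python3 st.py 45 0 119
```

```text
t 11.55 own [47.2 -0.4] tip z 118.8 ft own [ 0.8 -0.3 17.7] w -0.1 17.0
rpy [ 3.132 -0.     1.828] dyaw -0.0003959544409282145
units [ 0.0009 -0.0055 -0.0006]
```

The lever is at its end stop: the force rose to 18 N with no further motion. I lift off straight up and check.

Emit:
arm_command:
  travel:
    - [0,0,-0.02]
    - [0,0,-0.08]
    - [0,0,-0.12]
    - [0.06,-0.06,-0.08]
    - [0.1,-0.05,0]
  rot:
    - [0,0,0]
    - [0,0,0]
    - [0,0,0]
    - [0,0,0]
    - [0,0,0]

```text
time: 12.18
ee_pos: [497.4, 131.0, 254.3]
orientation: [3.137, -0.0, 1.824]
ft_force: [0.1, 1.2, 0.4]
gripper_width: 0.0
gripper_force: 0.0
```

Emit:
arm_command:
  travel:
    - [0.1,-0.05,0]
    - [0.1,0,0]
    - [0,0,0]
    - [0,0,0]
    - [0,0,0]
  rot:
    - [0,0,0]
    - [0,0,0]
    - [0,0,0]
    - [0,0,0]
    - [0,0,0]

```text
time: 12.8
ee_pos: [457.0, 202.7, 251.7]
orientation: [-3.141, 0.001, 1.826]
ft_force: [0.1, 0.1, 0.9]
gripper_width: 0.1
gripper_force: 0.0
```

```bash
python3 st.py;  python3 - <<'E'
from h import *
o=[]
f=np.load('fix.npz'); O=f['o'];yaw=float(f['yaw']);R=np.array([[np.cos(yaw),-np.sin(yaw)],[np.sin(yaw),np.cos(yaw)]])
for n,(a,b) in dict(top=(255,140),side=(250,130)).items():
    p,d=snapshot(n); o.append(cv2.resize(p[b:b+140,a:a+130],None,fx=3,fy=4)[:,:,::-1])
    P=cloud(n,d);Q=(P[...,:2]-O)@R;Z=P[...,2]
    for x in(-60,-40,30,45,55,65,75):
        k=(abs(Q[...,0]-x)<5)&(abs(Q[...,1])<25)&(Z>85)
        if k.any(): print(n,x,Z[k].mean().round(1),Q[k][:,1].mean().round(1),k.sum())
cv2.imwrite('pics/d.png',np.hstack(o))
E
```

```text
t 12.8 own [-20.8 142.7] tip z 234.7 ft own [0.1 0.1 0.9] w 0.1 17.0
rpy [-3.141e+00  1.000e-03  1.826e+00] dyaw -0.00256897151343205
top -60 999.8 -0.6 1058
top -40 97.0 0.6 33
top 30 111.0 0.5 32
top 45 118.3 1.1 45
top 55 120.2 0.7 45
top 65 119.8 1.2 41
top 75 119.8 0.6 41
side -60 96.0 -3.6 35
side -40 94.5 -3.7 39
side 30 103.0 -3.6 52
side 45 108.2 -3.7 68
side 55 107.5 -5.9 58
side 65 108.8 -5.4 60
side 75 104.9 -5.7 50
```

View pics/d.png

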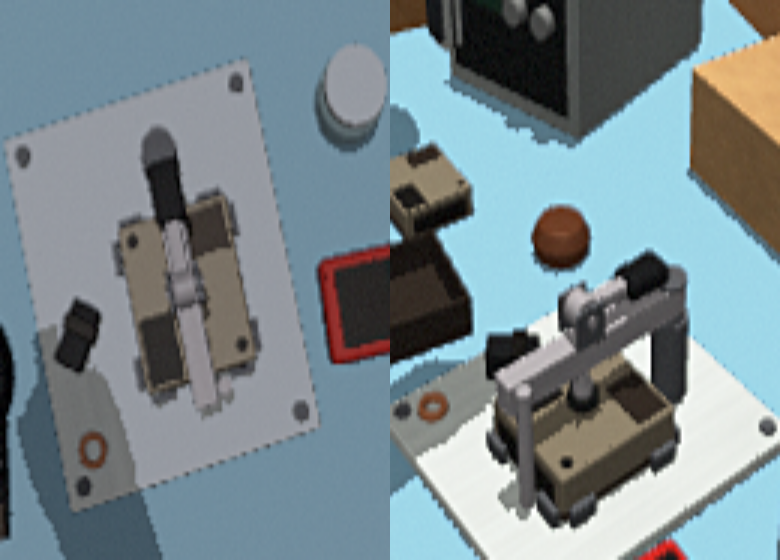

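The lever is level (grip at right crop (640,272), its top flat at about 119.5 mm), the foot is on the unit at (583,395), and the strap is against its post at (525,395). The hand is clear of everything.

```bash
python3 -c "
from plant import manip
print(manip.job_done())"
```

```text
the job is handed in; nothing more can be done
None
```

I swung the strap against its stop post, then pushed the lever fully down so the foot rests on the unit, moved the hand clear and handed the job in at about 13 s; the hand-in gave no verdict, and the foot's force on the unit was not measured directly.

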